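# Set the trimmer's back gauge to the red stop

### The job

Set the fabric trimmer's back gauge to the red stop: with the fingertips press down the yellow pad in the middle of the gauge slide to free its brake, then, keeping it pressed, push the slide along its track until it rests against the red stop, and let go so that the brake holds it there. Only touch it: do not grip the slide, do not force it along while its brake is on, and leave the cutter head and everything else on the table where it is.

Things in the scene. Friction and masses are not known exactly. Their poses are not given: they have to be found in the camera images.
- trimmer: fabric trimmer fixed on the table: grey board 360 x 520 mm, green mat, top 24 mm above the table. Origin on the table under the board's middle; x along the cutting rail away from the robot, y left along the gauge track, z up. Track: slotted aluminium channel 32 x 420 mm along y, middle at x -150, y 20 mm, top 40 mm above the table. Cutting rail: along x at y -225 mm, 76 mm high
- slide_mid (a point): middle of the gauge slide, 49 mm above the table: a dark metal shell astride the track, 80 mm along it, 56 mm wide, top 58 mm above the table, with an aluminium fence 14 mm wide reaching 287 mm out over the mat (trimmer +x). It only slides along the track; its spring brake holds it against about 10 N; with the pad pressed it runs with about 1 N
- slide (a joint): position of the slide along the track, m: 0 at the track's middle, growing to the left (trimmer +y)
- pad_top (a point): middle of the pressing face of the yellow pad that stands out of the slide's middle: 64 mm above the table, 59 mm fully pressed. Pad 56 mm along the track, 38 mm across; at each end along the track a lip 5 mm thick, 6 mm high (46 mm clear between: room for shut fingertips; a lip also takes the sideways push). It goes straight down on a spring: 9 N to start, 11 N at 5 mm
- pad (a joint): how far the pad is pressed, m: 0 up (brake on), 0.005 fully down; the brake is free from about 0.001 on, press at least 0.003 to be sure. It springs up when let go
- red_stop_mid (a point): middle of the red stop, 49 mm above the table: a block clamped astride the track, 24 mm along it, 46 mm across, top 58 mm above the table, white line and brass thumbscrew. It stands towards one end of the track, left or right, and does not move. With the slide resting against it this point and slide_mid are 52 mm apart
- blue_stop_mid (a point): the blue stop, the same block in blue on the other end of the track, not wanted today; the point is its middle
- cutter_top (a point): the top of the knob of the black cutter head (62 x 54 mm, 114 mm above the table) parked near the robot's end of the cutting rail, along which it can slide; leave it parked
- teal_spool: loose thread spool, 38 mm across, 55 mm tall, standing on the left of the trimmer's mat; origin at its underside
- orange_spool: loose thread spool, 38 mm across, 55 mm tall, standing on the table in front of the trimmer, left; origin at its underside
- pin_tin: loose round tin with a green lid, 66 mm across, 24 mm tall, on the table in front of the trimmer, right; origin at its underside
- clapper: loose wooden pressing block, 240 x 62 x 44 mm, on the table far left; origin at its underside
- mug: loose black mug, 80 mm across, 92 mm tall, on the table far left; origin at its underside
- marker: loose white and blue marker pen, 145 mm long, lying on the table far right; origin at its underside
- pincushion: loose orange magnetic pin dish, 92 mm across, 22 mm tall, on the table far right; origin at its underside

How it is judged:
By the outcome, as a careful person would: the job done as asked, in the order asked, and still so for the second after the job is handed in, with the robot touching nothing.
It also fails if it takes over 35 s, if anything falls off the work surface, if the arm or the gripper's body presses on something with over 40 N, if the wrist force passes 120 N, or if a joint passes its speed limit or range.

### The arm

A 7-joint arm with a two-finger parallel gripper is mounted at the origin on the work surface. World frame = base frame: x ahead of the robot, y to its left, z up, the work surface at z = 0. Lengths are in m, angles in rad, forces in N, time in s.
With the tool pointing down it reaches from about 0.375 to 0.925 m from the base axis. Payload 3.1 kg.
Tool frame: the origin (TCP) lies between the finger pads; the fingertips stand 19 mm ahead of it and the grasp point (between the pads) is the TCP; z points along the fingers, y is the direction in which the jaws open and shut (so a half turn about z gives the same grasp; the last joint's range is limited). The gripper opens to 85 mm and grips with 20 to 120 N. Pads are 22 mm wide; open, the fingers measure 114 mm over their backs; the gripper's body (76 mm by 85 mm) begins 54 mm behind the grasp point. The pads swing forward as they close: fully open they stand 13 mm farther back than shut.
Start: joints at [1.061, 0.383, 0.044, 1.598, -0.018, 1.161, -0.05], TCP at [0.26, -0.596, 0.25] pointing down, gripper open.
Joint ranges: [-2.61, 2.61], [-0.41, 2.15], [-1.48, 1.57], [0, 2.5], [-1.57, 4.71], [0.05, 1.97], [-2.85, 2.85]. Speed limits (rad/s): [2.79, 2.79, 3.14, 3.14, 3.14, 3.14, 3.14].

### API

Orientations are given as a unit quaternion [x, y, z, w].
In Python, from bench import move_ptp, movel, move_j, move_gripper, pause, inverse_kinematics, read_camera, camera_params, MotionError, sign_off, look_for, tip_of, read_time_s, read_qpos, read_joint_vel, read_effort, read_eef_pos, read_tcp_rot, read_ft_force, read_ft_torque, read_finger_gap gives the robot as it stands. Calls block until the motion is done:
- move_ptp(position, orientation): joint-space move of the TCP to a pose.
- movel(position, orientation=None, speed=0.15): straight line of the TCP; orientation=None keeps the orientation; speed is the mean speed in m/s.
- move_j(angles): joint-space move.
- move_gripper(opening, effort=None): finger opening in m; effort is the grip in N (None keeps the last); returns when the fingers have stopped.
- pause(seconds).
- inverse_kinematics(position, orientation): joint angles nearest the present ones, or None.
- read_camera(name): name is "scene" or "top" or "wrist"; returns the picture (420x560x3 uint8, red, green, blue); there is no depth.
- camera_params(name): a dict with "K" (3x3 intrinsics, pixels), "camera_from_world" (4x4, takes a point from world to camera coordinates). Camera axes: x right, y down, z forward; pixel columns grow to the right and rows downward; lengths in m; the calibration is good to about 2 mm. A picture is of the moment at which its call begins: read the wrist's pose just before it. camera_params takes no time and is no camera call; for the wrist camera it gives the pose at the moment of the call.
A pose or a line that the arm cannot do raises MotionError and nothing moves.
- sign_off(): hands the job in, once; it reports no verdict.
Trained networks look in the newest picture that a camera, given by its name, has taken for a name from the list of things; names that differ only in an ending like _2 or _b are one class to them, and where a whole thing is asked for, a point or a joint stands for the part that bears it (a point fixed in the world has none). Each returns a list of dicts, best first, with "confidence" (0 to 1); they miss things now and then, are a little off and sometimes report something else, mostly with a low value. They report only what shows in the picture. A call takes as long as a camera call.
- look_for(camera, name): "at" ([column, row] in pixels, amid what is visible of it).
- tip_of(camera, name): "at" ([column, row] in pixels: a listed point, or the origin of a listed thing).
Readings, each from a call of its own:
- read_time_s(): time.
- read_qpos(): joint angles.
- read_joint_vel(): joint speeds.
- read_effort(): joint torques, N m.
- read_eef_pos(): TCP position.
- read_tcp_rot(): TCP orientation.
- read_ft_force(): force on the tool from outside, world axes, zero at the start.
- read_ft_torque(): the same for the moment, N m.
- read_finger_gap(): finger opening in m.
Only numpy, scipy, OpenCV 4.12 (cv2) and the standard library are available. Lean on these libraries where they do the work, as an engineer would, in place of code of your own. Each camera call takes 0.05 s, during which the arm holds its last target. There are 200 camera calls.

## Working session

There is one attempt and no reset: what is moved stays moved. The work goes in short steps, each a Python script; the robot and the scene stay as the last script left them, time stands still between calls to the robot, and variables do not carry over. Pictures are saved under pics/ and viewed, about 8 in all and at most 12, crops included, and the job is handed in when it is done.

```bash
mkdir -p pics; ls; cat > h.py <<'E'
from bench import *
import numpy as np, cv2
def snap(cam,fn):
    im=read_camera(cam); cv2.imwrite('pics/'+fn,cv2.cvtColor(np.asarray(im),cv2.COLOR_RGB2BGR)); return im
def at_z(cam,px,z,P=None):
    P=P or camera_params(cam); K=np.array(P['K']);T=np.array(P['camera_from_world'])
    d=T[:3,:3].T@np.linalg.solve(K,[px[0],px[1],1.]); c=-T[:3,:3].T@T[:3,3]
    return c+d*(z-c[2])/d[2]
E
python3 - <<'E'
from h import *
Z=dict(slide_mid=.049,pad_top=.064,red_stop_mid=.049,blue_stop_mid=.049,cutter_top=.114,teal_spool=0.024,orange_spool=0,pin_tin=0,trimmer=0)
print(read_tcp_rot(),read_finger_gap(),read_time_s())
for c in('top','scene'):
    snap(c,c+'1.png')
    for n,z in Z.items():
        r=tip_of(c,n)[:2]
        print(c,n,[(np.round(a['at'],1).tolist(),round(a['confidence'],2),np.round(at_z(c,a['at'],z),3).tolist()) for a in r])
E
```

```text
pics
[ 9.78873458e-01  2.04462701e-01 -3.26959802e-04 -1.28435275e-03] 0.08504378700155522 0.0
top slide_mid [([254.1, 216.1], 0.85, [0.478, 0.045, 0.049])]
top pad_top [([255.1, 214.9], 0.56, [0.479, 0.042, 0.064])]
top red_stop_mid [([295.3, 208.6], 0.42, [0.5, -0.09, 0.049])]
top blue_stop_mid [([206.5, 229.1], 0.69, [0.438, 0.2, 0.049])]
top cutter_top [([321.6, 167.9], 0.75, [0.618, -0.173, 0.114])]
top teal_spool [([190.7, 204.5], 0.62, [0.525, 0.256, 0.024]), ([286.1, 242.1], 0.29, [0.393, -0.058, 0.024])]
top orange_spool [([224.6, 249.8], 0.51, [0.374, 0.146, 0.0])]
top pin_tin [([250.8, 175.9], 0.64, [0.625, 0.056, 0.0])]
top trimmer [([249.1, 174.6], 0.74, [0.63, 0.061, 0.0])]
scene slide_mid [([293.2, 198.3], 0.79, [0.473, 0.04, 0.049])]
scene pad_top [([292.6, 195.0], 0.56, [0.473, 0.038, 0.064])]
scene red_stop_mid [([242.1, 191.5], 0.65, [0.504, -0.101, 0.049]), ([198.0, 194.8], 0.42, [0.561, -0.21, 0.049])]
scene blue_stop_mid [([347.3, 202.6], 0.59, [0.43, 0.184, 0.049])]
scene cutter_top [([196.1, 195.6], 0.68, [0.605, -0.181, 0.114])]
scene teal_spool [([362.4, 245.5], 0.63, [0.531, 0.258, 0.024])]
scene orange_spool [([361.4, 245.6], 0.7, [0.517, 0.256, 0.0]), ([337.1, 192.8], 0.49, [0.37, 0.143, 0.0])]
scene pin_tin [([270.8, 179.1], 0.86, [0.395, -0.058, 0.0])]
scene trimmer [([279.6, 251.8], 0.66, [0.618, 0.058, 0.0]), ([339.5, 196.0], 0.43, [0.378, 0.153, -0.0])]
```

View pics/top1.png

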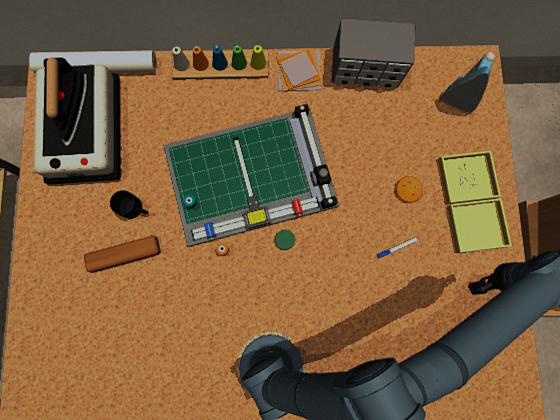

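View pics/scene1.png

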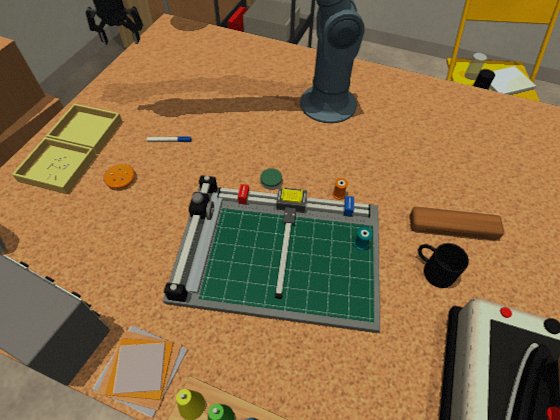

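The overhead and scene views agree. The red stop is on the robot's right (top px 297,207), the slide is at (257,217) and the blue stop is on the left (210,230). The trimmer is yawed about 12°. I'll shut the gripper, go above the pad and take a closer look.

```bash
cat >> h.py <<'E'
def quat(phi): return [np.cos(phi/2),np.sin(phi/2),0,0]
E
python3 - <<'E'
from h import *
q=quat(np.radians(102.2))
move_gripper(0.0,20)
p=[0.455,0.02,0.25]
print(inverse_kinematics(p,q))
move_ptp(p,q)
print(read_eef_pos(),read_time_s(),read_finger_gap(),read_ft_force())
P=camera_params('wrist'); snap('wrist','w1.png')
Z=dict(slide_mid=.049,pad_top=.064,red_stop_mid=.049,blue_stop_mid=.049)
for n,z in Z.items():
    print(n,[(np.round(a['at'],1).tolist(),round(a['confidence'],2),np.round(at_z('wrist',a['at'],z,P),4).tolist()) for a in tip_of('wrist',n)[:2]])
E
```

```text
[ 0.51562916  0.04660192 -0.65702772  2.01912122  0.03216752  1.08577502
  0.05705544]
[0.4553955  0.01854322 0.24999414] 4.0667 0.0001828541275396195 [ 0.27696325 -0.24835572 -1.23053861]
slide_mid [([303.2, 172.7], 0.7, [0.4749, 0.0386, 0.049])]
pad_top [([307.2, 176.1], 0.87, [0.4774, 0.0389, 0.064])]
red_stop_mid [([307.4, 303.9], 0.72, [0.5093, -0.0894, 0.049])]
blue_stop_mid []
```

View pics/w1.png

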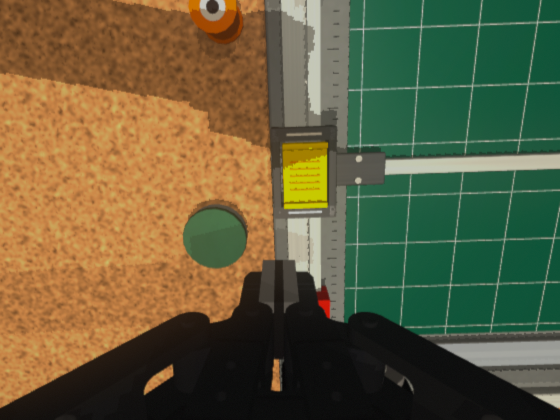

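The wrist view shows the yellow pad at px (306,176), between its lips. The red stop is partly hidden behind the fingers at (323,300). The track is tilted about 2° in the image, so I'll refine the yaw, then press and push step by step with force feedback.

```bash
python3 - <<'E'
from h import *
P=camera_params('wrist')
im=cv2.imread('pics/w1.png')
g=cv2.cvtColor(im,cv2.COLOR_BGR2GRAY)
L=cv2.HoughLinesP(cv2.Canny(g[:270],60,150),1,np.pi/720,40,minLineLength=60,maxLineGap=15)
for x0,y0,x1,y1 in L[:,0]:
    if abs(x1-x0)<12 and 260<x0<355:
        a,b=at_z('wrist',(x0,y0),.035,P),at_z('wrist',(x1,y1),.035,P); d=a-b
        if d[1]<0:d=-d
        print(x0,y0,x1,y1,round(np.degrees(np.arctan2(-d[0],d[1])),2))
hsv=cv2.cvtColor(im,cv2.COLOR_BGR2HSV)
m=cv2.inRange(hsv,(24,150,60),(34,255,255)); m[:100]=0;m[240:]=0;m[:,:270]=0;m[:,340:]=0
r=cv2.minAreaRect(cv2.findNonZero(m)); print(r,at_z('wrist',r[0],.066,P))
print([np.round(at_z('wrist',c,.066,P),4).tolist() for c in cv2.boxPoints(r)])
E
```

```text
320 157 320 0 14.07
347 142 349 0 14.45
268 117 275 268 14.49
305 80 307 262 14.07
307 0 308 98 14.15
280 0 283 104 14.14
307 125 310 267 14.73
319 114 321 269 14.79
327 207 327 142 14.38
329 216 329 149 14.47
344 269 345 185 14.51
((304.9999694824219, 174.99996948242188), (43.99999237060547, 65.99998474121094), 0.0) [0.47479303 0.04077847 0.066     ]
[[0.4628, 0.0084, 0.066], [0.4506, 0.0638, 0.066], [0.4862, 0.0715, 0.066], [0.5003, 0.0165, 0.066]]
```

```bash
cat >> h.py <<'E'
yaw=np.radians(14.3); u=np.array([np.sin(yaw),-np.cos(yaw),0]); Q=quat(np.pi/2+yaw)
pad0=np.array([.476,.040,0])+.006*u
E
python3 - <<'E'
from h import *
p=pad0+[0,0,.12]; move_ptp(p,Q)
movel(pad0+[0,0,.090],Q,speed=.1); pause(.2)
f0=np.array(read_ft_force()); np.save('f0.npy',f0); print(f0,read_eef_pos(),read_time_s())
for z in np.arange(.086,.0765,-.001):
    movel(pad0+[0,0,z],speed=.02); f=np.array(read_ft_force())-f0
    print(round(z,4),np.round(read_eef_pos(),4),np.round(f,1),round(read_time_s(),2))
    if f[2]>13: break
snap('wrist','w2.png')
E
```

```text
[-0.13715754 -0.47977308  0.8756033 ] [0.47823879 0.03421633 0.09084271] 5.5583
0.086 [0.4773 0.0342 0.0858] [ 0.2 -0.3 -0.8] 5.91
0.085 [0.4774 0.0342 0.0849] [-0.4  0.6 -0.9] 6.16
0.084 [0.4774 0.0342 0.0839] [-0.8  1.1 -0.3] 6.41
0.083 [0.4777 0.0342 0.0832] [0.6 0.6 1.2] 6.66
0.082 [0.4778 0.0342 0.0829] [-2.8  1.1  6.8] 6.91
0.081 [0.4778 0.0343 0.082 ] [-2.6 -0.5  8.4] 7.16
0.08 [0.4778 0.0343 0.0811] [-3.1  0.4  8.6] 7.41
0.079 [0.4778 0.0342 0.0801] [-2.7 -0.2  8.5] 7.66
0.078 [0.4778 0.0342 0.0791] [-3.6  1.2  8.8] 7.91
0.077 [0.4778 0.0343 0.0782] [-3.  -0.2  9.4] 8.16
```

View pics/w2.png

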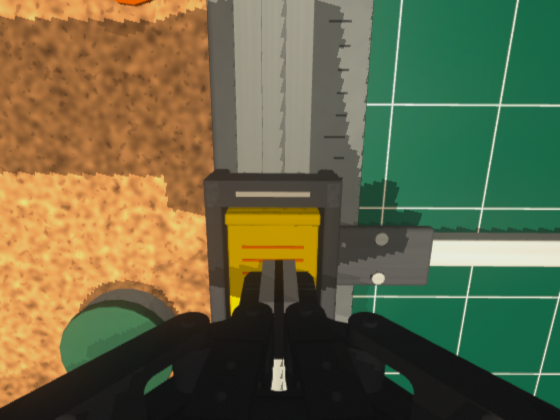

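The fingertips sit on the pad between the lips (tips at about px 278,270), and the pad is pressed about 4.8 mm at roughly 10 N. Next I push along the track towards the red stop.

```bash
python3 - <<'E'
from h import *
f0=np.load('f0.npy')
s=0.
while s<.115:
    s+=.01 if s<.0595 else .003
    movel(pad0+s*u+[0,0,.077],speed=.03)
    f=np.array(read_ft_force())-f0; e=np.array(read_eef_pos())-pad0
    print(round(s,3),'along',round(e@u,4),'z',round(e[2],4),'F along',round(f@u,1),'Fz',round(f[2],1),round(read_time_s(),2))
    if s>.01 and (f@u<-6.5 or f[2]<4 or f[2]>25): break
snap('wrist','w3.png')
snap('top','top3.png'); im=snap('scene','scene3.png')
cv2.imwrite('pics/scene3c.png',cv2.cvtColor(cv2.resize(np.asarray(im)[140:270,170:400],None,fx=3,fy=3,interpolation=cv2.INTER_CUBIC),cv2.COLOR_RGB2BGR))
E
```

```text
0.01 along 0.0106 z 0.0782 F along -0.8 Fz 9.8 8.69
0.02 along 0.0207 z 0.0782 F along 0.2 Fz 9.7 9.18
0.03 along 0.0307 z 0.0783 F along 1.1 Fz 9.1 9.66
0.04 along 0.0407 z 0.0782 F along -0.4 Fz 9.4 10.14
0.05 along 0.0508 z 0.0782 F along -0.4 Fz 10.2 10.62
0.06 along 0.0608 z 0.0782 F along 0.7 Fz 9.4 11.11
0.063 along 0.0636 z 0.0782 F along -0.1 Fz 8.9 11.36
0.066 along 0.0666 z 0.0782 F along -0.7 Fz 9.5 11.61
0.069 along 0.0696 z 0.0782 F along -0.6 Fz 10.1 11.86
0.072 along 0.0726 z 0.0782 F along -0.5 Fz 9.9 12.11
0.075 along 0.0756 z 0.0782 F along -0.7 Fz 9.9 12.36
0.078 along 0.0786 z 0.0782 F along -1.1 Fz 8.8 12.61
0.081 along 0.0816 z 0.0782 F along -1.1 Fz 9.6 12.86
0.084 along 0.0845 z 0.0782 F along -0.6 Fz 8.6 13.11
0.087 along 0.0852 z 0.0781 F along -4.4 Fz 9.7 13.36
0.09 along 0.0868 z 0.0781 F along -6.0 Fz 9.1 13.61
0.093 along 0.0893 z 0.0782 F along -6.3 Fz 10.2 13.86
0.096 along 0.0921 z 0.0783 F along -7.1 Fz 9.0 14.11
```

View pics/scene3c.png

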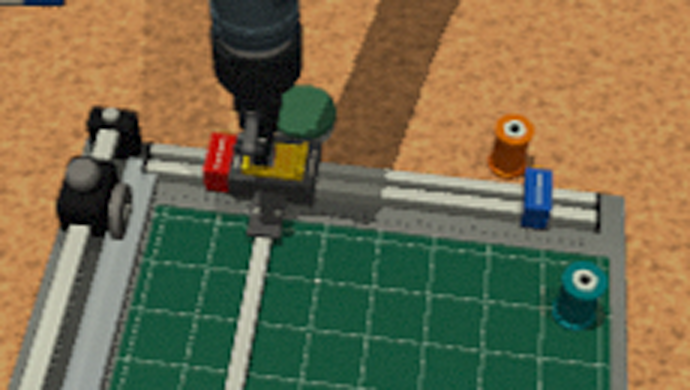

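The slide reached the stop at about 85 mm of travel. The force along the track then rose to about 7 N as the tips slipped toward the lip, and the crop shows the slide touching the red block at px (235,165). I'll lift straight up while still leaning lightly toward the stop.

```bash
python3 - <<'E'
from h import *
f0=np.load('f0.npy')
for z in (.080,.083,.088,.10):
    movel(pad0+.095*u+[0,0,z],speed=.03); f=np.array(read_ft_force())-f0; e=np.array(read_eef_pos())-pad0
    print(z,round(e@u,4),round(e[2],4),'Fu',round(f@u,1),'Fz',round(f[2],1))
e=pad0+.095*u
movel(e+[0,0,.2],speed=.15); move_ptp((e-.08*u-[.05,0,0]+[0,0,.27]).tolist(),Q); pause(.3)
print(read_time_s(),np.array(read_ft_force())-f0)
P=camera_params('wrist'); snap('wrist','w4.png')
for n,z in dict(slide_mid=.049,pad_top=.064,red_stop_mid=.049,cutter_top=.114).items():
    print(n,[(np.round(a['at'],1).tolist(),round(a['confidence'],2),np.round(at_z('wrist',a['at'],z,P),4).tolist()) for a in tip_of('wrist',n)[:2]])
im=snap('scene','scene4.png')
cv2.imwrite('pics/scene4c.png',cv2.cvtColor(cv2.resize(np.asarray(im)[140:270,170:400],None,fx=3,fy=3,interpolation=cv2.INTER_CUBIC),cv2.COLOR_RGB2BGR))
E
```

```text
0.08 0.092 0.0814 Fu -6.0 Fz 8.5
0.083 0.0937 0.0834 Fu -3.6 Fz 1.1
0.088 0.0958 0.0879 Fu -1.5 Fz -1.1
0.1 0.0952 0.1002 Fu -0.3 Fz -1.5
17.3167 [ 0.17879103  0.4625957  -1.28923822]
slide_mid [([322.3, 258.2], 0.9, [0.4938, -0.043, 0.049])]
pad_top [([324.7, 262.5], 0.82, [0.4939, -0.0409, 0.064])]
red_stop_mid [([323.8, 304.9], 0.75, [0.5103, -0.0939, 0.049])]
cutter_top []
```

View pics/w4.png

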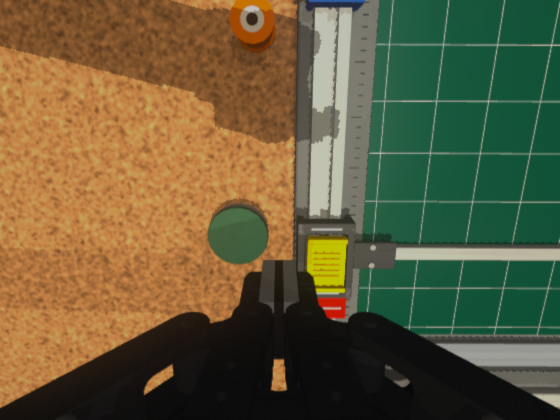

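View pics/scene4c.png

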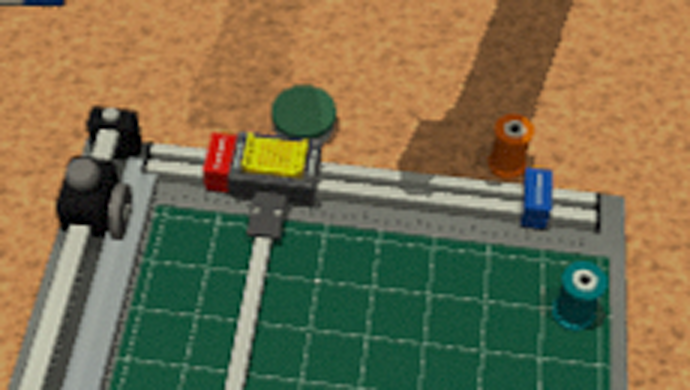

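The wrist view shows the slide's end at about px (325,294), right against the red stop at (325,305). The scene crop shows the same contact and the pad back up. The other items are unmoved.

```bash
python3 -c "
from h import *
sign_off(); print(read_time_s())"
```

```text
the job is handed in; nothing more can be done
the job is handed in; nothing more can be done
```

The back gauge is set against the red stop, and I handed the job in at about 17.4 s on the robot's clock.

- **What I did:** With the fingers shut, I pressed the yellow pad about 4.8 mm, at roughly 9–10 N. Keeping it down, I pushed the slide about 85 mm along the track to the red stop. I then lifted straight up so the brake came on.
- **Contact with the stop:** The force along the track stayed around 1 N until the slide stopped. It then rose to about 7 N, and the tips slipped about 7 mm on the pad before I stopped pushing.
- **Last checks:** The wrist and scene pictures show the slide flush against the red stop, the pad back up and the robot clear. In the scene view, the cutter head, tin, both spools and the blue stop look unmoved.
- **Small disagreement:** The final measurement put the slide and red stop middles about 53–54 mm apart, against the nominal 52 mm. That is within the roughly 2 mm camera calibration. I trusted the stall in the push and the pictures, and did not measure the gap any other way.

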